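# Close up the fume filter unit for its seal check

### The arm

A 6-joint arm with a two-finger parallel gripper is mounted at the origin on the work surface. World frame = base frame: x ahead of the robot, y to its left, z up, the work surface at z = 0. Lengths are in mm, angles in rad, forces in N, time in s.
With the tool pointing down it reaches from about 350 to 775 mm from the base axis. Payload 7.3 kg.
Tool frame: the origin (TCP) lies on the centre line of the jaws, within the pads' length; the fingertips stand 17 mm ahead of it and the grasp point (between the pads) lies 2 mm behind it; z points along the fingers, y is the line along which they close (so a half turn about z gives the same grasp; the last joint's range is limited). The gripper opens to 92 mm and grips with 3 to 60 N. Pads are 19 mm wide; open, the fingers measure 130 mm over their backs; the gripper's body (75 mm by 190 mm) begins 47 mm behind the grasp point.
Start: joints at [1.035, 0.342, 1.524, -0, 1.275, -0.146], TCP at [199.488, 485.641, 243.741] pointing down, gripper open.
Joint ranges: [-2.53, 2.53], [-0.77, 2.02], [0.04, 2.7], [-1, 4.14], [0.28, 2.66], [-3.11, 3.11]. Speed limits (rad/s): [2.57, 2.57, 3.14, 3.14, 3.14, 3.14].

### API

Orientations are given as [roll, pitch, yaw] about the fixed x, y, z axes, in that order (R = Rz(yaw) Ry(pitch) Rx(roll)).
In Python, from plant import bot gives the robot as it stands. The module is installed in compiled form; this text tells all that it offers.
- The arm moves only by the shell command python3 -m pendant 'ROWS'. ROWS is JSON, a list of rows, each a list of 3 entries, a list of its own where there are three numbers: the shift along the world's x, y, z as a fraction of full scale, then the turn, a rotation vector about the world's x, y, z as a fraction of full scale, then the opening, from -1 (shut) to 1 (fully open), so that 0 is half open. In form: [[[tx, ty, tz], [rx, ry, rz], claw], ...]. A call has exactly 10 rows; each row shifts and turns the commanded pose from where the row before left it; what a row does not reach is not made up. Full scale, the value 1, is 30 mm for a shift and 0.12 rad for a turn. A row lasts 1/12 s, in which the tool goes at most 41.7 mm and 7.16 degrees, less where a joint would pass 70% of its speed; a pose out of reach is approached as far as the arm can. A call with a number of a shift or a turn outside -1 to 1 is refused whole. A call with a gripper value outside its range is refused whole. The fingers move at their own pace and stop on an object; the grip force is fixed at half the most. Time passes only in rows, so rows that do not move let the fingers close, or fill a call up. It gives the time, the measured TCP pose, the force, the opening and the grip force at its end, in the units of the state.
- bot.get_obs(): the state, without advancing time (a new reading comes with each control period).
- bot.capture(name): name is "side" or "top"; returns the picture (420x560x3 uint8, blue, green, red); there is no depth.
- bot.camera_params(name): a dict with "fovy" (degrees; the focal length in pixels is half the picture's height over the tangent of half this angle, whatever the lens; pixels are square), "cx", "cy" (the principal point, pixels), "camera_from_world" (4x4, takes a point from world to camera coordinates). Camera axes: x right, y down, z forward; pixel columns grow to the right and rows downward; lengths in mm; the calibration is good to about 2 mm. A picture is of the moment at which its call begins. camera_params takes no time and is no camera call.
- bot.close_job(): hands the job in; it is judged then, once.
The state is a dict: "time": time; "joint_positions": joint angles; "dq": joint speeds; "tau": joint torques, N m; "tool_pos": TCP position; "tcp_rot": TCP orientation; "contact_force": force on the tool from outside, world axes, zero at the start; "moment": the same for the moment, N m; "grip_width": finger opening in mm; "finger_force": force on a finger pad.
Only numpy, scipy, OpenCV 4.12 (cv2) and the standard library are available. Lean on these libraries where they do the work, as an engineer would, in place of code of your own. Each camera call takes 0.05 s, during which the arm holds its last target. There are 200 camera calls.

### The job

Close up the blue fume filter unit for its seal check. First slide the black damper grip along its track until its white line stands over the yellow marker stripe, and then turn the black quarter-turn fastener on the white panel clockwise until its red line aligns with the two red marks on the panel. Then press the sprung panel fully home against its frame and finish while still holding it pressed down with the fingers; leave the other things on the table and on the unit where they are.

Things in the scene. Friction and masses are not known exactly. Their poses are not given: they have to be found in the camera images.
- unit: blue box-shaped fume filter unit, fixed on the table, 240 (x) x 420 (y) x 100 mm high; origin at the centre of its underside, z up. On its top: towards +y the white access panel (170 x 190 mm, centre at x 0, y +100 mm) over an aluminium frame; towards -y the aluminium damper track (170 mm long along x, 36 mm wide, 14 mm high, centre at x 0, y -135 mm); between them, at x +85, y -45 mm, the copper tin
- damper_top (a point): centre of the top face of the black damper grip, a block 20 mm (along the track) x 28 mm (across) x 40 mm high that stands on the damper track, with a white line across its top; axes as the unit's; it slides along the unit's x axis against 2 N of friction and stays where it is left
- damper (a joint): position of the damper grip along its track, m: 0 at the end towards the unit's -x, 0.120 at the other end
- marker: yellow marker clip on the damper track: a 4 mm wide stripe across the track between two low yellow lugs (10 x 10 mm, 14.5 mm high, at y +-23.5 mm); origin on the stripe's and the track's centre line, at the height of the unit's top face; axes as the unit's. The damper is set when the grip's centre is over the stripe (same x in the unit's axes)
- fastener_grip (a point): centre of the top of the fastener's grip bar, 40 mm long (its own y axis, marked with a red line) x 14 mm wide (own x) x 28 mm high, black, on a 42 mm wide flat steel disc; the disc's top lies 27.5 mm below this point and the panel's top 34 mm below it. z up. The fastener sits on the panel at x 0, y +145 mm of the unit and moves down with it
- fastener (a joint): angle of the fastener, rad: grows clockwise seen from above, stops at 0 and 2.1, stays where it is left (friction 0.06 N m). At 1.571 the red line lies along the unit's x axis, between the two red marks on the panel: aligned. Its cross bar under the panel then enters the frame's slot (which takes it up to about 0.18 rad off); otherwise the bar stops the panel after 2 mm
- press_pad (a point): centre of the 50 mm square black pad on the top of the white panel, at x 0, y +55 mm of the unit: the place to press; axes as the unit's. Panel 8 mm thick; its top is 130 mm above the table when up and 120 mm when home
- panel (a joint): how far the panel is pressed down, m: 0 sprung up, 0.010 fully home against the frame (a firm stop). Its springs push back with about 3 N at the start of the stroke and 10 N at the end (1 or 2 N more or less), and lift it again when it is let go
- tip_tin: open copper tin, 40 mm wide, 45 mm high, standing loose on the unit's top; origin at the centre of its underside; leave it there
- spray_can: aluminium spray can with yellow label and red cap, 60 mm wide, 170 mm high, loose; origin at the centre of its underside; leave it there
- wire_brush: brush lying loose on the table, along its own x; leave it there
- chip_hammer: hammer lying loose on the table, along its own x; leave it there
- slug_a: bright steel disc, 32 mm wide, 10 mm high, loose on the table; leave it there
- slug_b: dark steel disc, 32 mm wide, 10 mm high, loose on the table; leave it there
- slug_tray: red open tray with steel discs in it, 140 x 100 x 35 mm, loose on the table; leave it there

How it is judged (in metres and radians):
On the way, in this order (a step that is already met when the one before it is completed fails the run):
1. the damper grip is on the yellow stripe, within 6 mm (x of damper_top in the frame of marker between -0.006 and 0.006 m), for 0.3 s.
2. the fastener is aligned, within 0.2 rad, with the panel not yet pressed home (value of joint fastener between 1.371 and 1.771 rad and value of joint panel below 0.008 m), for 0.2 s.
3. the panel is held home by the fingers (value of joint panel above 0.008 m and contact force between the fingers and panel above 3 N), for 0.5 s.
At the end, for the whole second after the job is handed in: The panel is held home (at least 8 of its 10 mm down) and still by the fingers, which bear on the panel or its fastener with more than 3 N; the fastener is within 0.2 rad of aligned and the damper grip within 6 mm of the yellow stripe (all of step 1 and all of step 3 and value of joint fastener between 1.371 and 1.771 rad and velocity of joint panel between -0.01 and 0.01 m/s); the arm keeps its last pose, push and grip.
It fails at once if a bystander is moved by more than 30 mm or the tin or the can tips over (distance of any of tip_tin, spray_can, wire_brush, chip_hammer, slug_a, slug_b, slug_tray from where it was at the start of the episode above 0.03 m or angle between any of tip_tin, spray_can's own z axis and vertical above 0.6 rad).
It also fails if it takes over 58 s, if anything falls off the work surface, if the arm or the gripper's body presses on something with over 40 N, if the wrist force passes 120 N, or if a joint passes its speed limit or range.

## Working session

There is one attempt and no reset: what is moved stays moved. The work goes in short steps, Python scripts to look and compute and a shell command to move; the robot and the scene stay as the last step left them, time stands still between calls to the robot, and variables do not carry over. Pictures are saved under pics/ and viewed, at most 10 in all, crops included, and the job is handed in when it is done.

```bash
mkdir -p pics; python3 - <<'E'
from plant import bot
import cv2
print(bot.get_obs())
for n in("top","side"):
    cv2.imwrite(f"pics/{n}0.png",bot.capture(n)); print(bot.camera_params(n))
E
```

```text
{'time': 0.0, 'joint_positions': array([ 1.03501044e+00,  3.42696203e-01,  1.52499854e+00,  2.30290086e-06,
        1.27535717e+00, -1.45989779e-01]), 'dq': array([-0.00010416,  0.00088009,  0.00027182,  0.00194924, -0.00024007,
        0.00050624]), 'tau': array([ 1.31498462e-03, -4.31244099e+01, -2.44220674e+01,  7.19234138e-02,
        5.59836463e-02, -1.52170383e-04]), 'tool_pos': array([199.28730136, 485.31468707, 243.06514023]), 'tcp_rot': array([-3.14014924e+00, -2.14459665e-04,  2.75179572e+00]), 'contact_force': array([ 0.29409318, -0.11751992, -0.87760615]), 'moment': array([ 0.02206375, -0.0568555 , -0.02896647]), 'finger_force': 0.0, 'grip_width': 91.78284545493213}
{'fovy': 55.99035611280411, 'cx': 281.29061090227617, 'cy': 211.9937095376093, 'camera_from_world': array([[-2.76462725e-02, -9.99477770e-01,  1.67293124e-02,
         2.92303248e+00],
       [-9.95673188e-01,  2.60480229e-02, -8.91986730e-02,
         5.07387673e+02],
       [ 8.87163253e-02, -1.91229386e-02, -9.95873349e-01,
         1.37756288e+03],
       [ 0.00000000e+00,  0.00000000e+00,  0.00000000e+00,
         1.00000000e+00]])}
{'fovy': 56.964053596867515, 'cx': 274.89161272827386, 'cy': 205.66865935375142, 'camera_from_world': array([[ 7.94089649e-01, -6.07527833e-01, -1.82088158e-02,
        -3.63797981e+02],
       [-3.71966626e-01, -4.62061882e-01, -8.05071206e-01,
         2.76164385e+02],
       [ 4.80689566e-01,  6.46071783e-01, -5.92898636e-01,
         9.16461022e+02],
       [ 0.00000000e+00,  0.00000000e+00,  0.00000000e+00,
         1.00000000e+00]])}
```

View pics/top0.png

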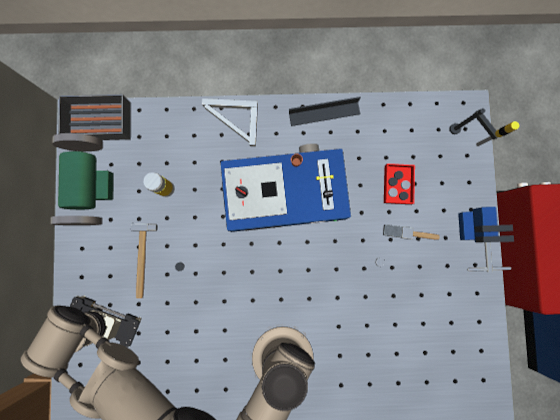

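View pics/side0.png

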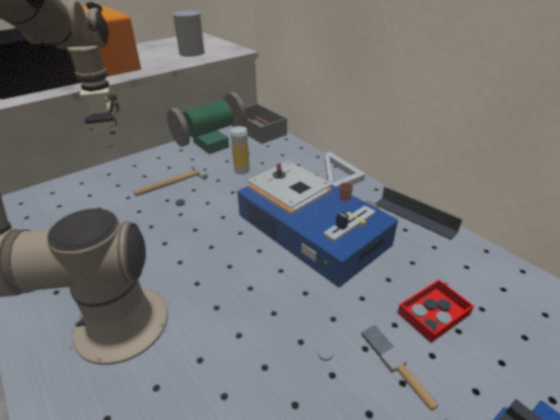

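The top view shows the unit at about (285,190), the panel on the left with the fastener at (241,192) and the pad at (268,189). The damper grip is at (327,195), below the yellow stripe at (325,178). The tin is at (297,160). The side view agrees with this.

```bash
cat > h.py <<'E'
from plant import bot
import cv2, numpy as np
def ray(n,uv):
    p=bot.camera_params(n); T=p["camera_from_world"]; f=210/np.tan(np.radians(p["fovy"]/2))
    R=T[:3,:3]; d=R.T@np.array([(uv[0]-p["cx"])/f,(uv[1]-p["cy"])/f,1]); return -R.T@T[:3,3],d
def onz(n,uv,z):
    o,d=ray(n,uv); return (o+d*(z-o[2])/d[2])[:2]
def proj(n,P):
    p=bot.camera_params(n); T=p["camera_from_world"]; f=210/np.tan(np.radians(p["fovy"]/2))
    c=T[:3,:3]@np.array(P)+T[:3,3]; return c[:2]/c[2]*f+[p["cx"],p["cy"]]
def blobs(mask,mn=4):
    n,l,s,c=cv2.connectedComponentsWithStats(mask.astype(np.uint8)); return [(tuple(c[i].round(1)),int(s[i,4]),l==i) for i in range(1,n) if s[i,4]>=mn]
E
python3 - <<'E'
from h import *
im=cv2.imread("pics/top0.png"); hsv=cv2.cvtColor(im,cv2.COLOR_BGR2HSV)
x0,y0,x1,y1=210,140,360,240
roi=np.zeros(im.shape[:2],bool); roi[y0:y1,x0:x1]=1
H,S,V=hsv[...,0],hsv[...,1],hsv[...,2]
b=roi&(H>100)&(H<130)&(S>120)
cs,_=cv2.findContours(b.astype(np.uint8),cv2.RETR_EXTERNAL,2); c=max(cs,key=cv2.contourArea)
q=cv2.approxPolyDP(cv2.convexHull(c),6,True)[:,0]; print("blue",q.tolist(),[onz("top",p,100).round(0).tolist() for p in q])
w=roi&(S<60)&(V>150)
for c,a,m in blobs(w,30):
    r=cv2.minAreaRect(np.argwhere(m)[:,::-1].astype(np.float32)); P=cv2.boxPoints(r)
    print("white",c,a,np.array([onz("top",p,130 if a>1000 else 114) for p in P]).round(0).tolist())
for n,m,z in(("yel",(H>20)&(H<35)&(S>120)&(V>100),114),("red",((H<6)|(H>174))&(S>130)&(V>90),130),("blk",(V<60),154)):
    for c,a,_ in blobs(roi&m,3): print(n,c,a,onz("top",c,z).round(1))
cv2.imwrite("pics/crop.png",cv2.resize(im[y0:y1,x0:x1],None,fx=5,fy=5,interpolation=cv2.INTER_CUBIC))
E
```

```text
blue [[342, 150], [350, 216], [227, 229], [221, 161]] [[707.0, -222.0], [481.0, -239.0], [448.0, 173.0], [679.0, 190.0]]
white (np.float64(283.7), np.float64(189.9)) 5786 [[743.0, 221.0], [732.0, -275.0], [403.0, -260.0], [416.0, 225.0]]
white (np.float64(323.2), np.float64(167.0)) 149 [[672.0, -132.0], [676.0, -169.0], [620.0, -174.0], [615.0, -138.0]]
white (np.float64(254.8), np.float64(191.0)) 2616 [[648.0, 177.0], [663.0, -13.0], [492.0, -26.0], [477.0, 162.0]]
white (np.float64(325.7), np.float64(197.2)) 174 [[610.0, -139.0], [613.0, -174.0], [506.0, -183.0], [502.0, -148.0]]
white (np.float64(328.6), np.float64(183.6)) 49 [[609.0, -162.0], [610.0, -175.0], [570.0, -177.0], [569.0, -165.0]]
yel (np.float64(331.1), np.float64(176.1)) 8 [ 615.3 -179. ]
yel (np.float64(317.5), np.float64(177.8)) 10 [ 610.7 -133.2]
yel (np.float64(324.7), np.float64(176.8)) 6 [ 613.5 -157.4]
red (np.float64(240.8), np.float64(190.5)) 23 [572.  122.2]
blk (np.float64(358.1), np.float64(157.9)) 8 [ 666.1 -263.6]
blk (np.float64(323.5), np.float64(169.6)) 15 [ 630.2 -149.1]
blk (np.float64(326.7), np.float64(192.9)) 56 [ 553.7 -156.6]
blk (np.float64(268.5), np.float64(189.1)) 189 [570.8  31. ]
blk (np.float64(359.0), np.float64(185.0)) 3 [ 576.8 -262.5]
blk (np.float64(240.5), np.float64(188.3)) 6 [575.6 121.1]
blk (np.float64(241.4), np.float64(192.8)) 24 [561.  118.5]
blk (np.float64(222.5), np.float64(216.0)) 8 [487.6 180.2]
blk (np.float64(331.5), np.float64(220.0)) 4 [ 465.6 -168.7]
blk (np.float64(267.5), np.float64(227.0)) 6 [448.6  37.2]
blk (np.float64(277.0), np.float64(226.0)) 7 [451.    6.8]
blk (np.float64(248.5), np.float64(229.0)) 6 [443.8  98. ]
blk (np.float64(258.5), np.float64(228.0)) 6 [446.1  66. ]
blk (np.float64(238.0), np.float64(230.0)) 3 [441.5 131.5]
```

View pics/crop.png

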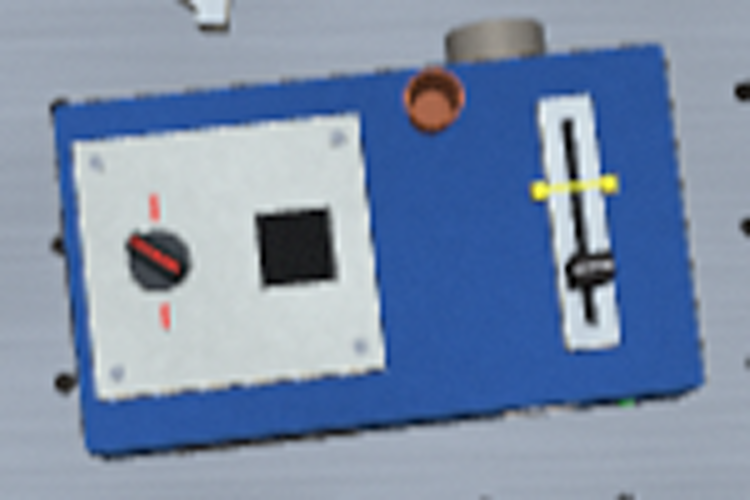

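The crop shows the grip's line at about (592,267), the yellow stripe at (577,187), and the fastener's red line from (133,238) to (180,270). The panel corners come out at 171 x 190 mm, matching the given size. That gives the unit origin as about (578,-25), yaw 0.079. I now move over the grip, with the jaws closing along the track.

```bash
python3 - <<'E'
from h import *
f=lambda x,y:(210+(x+.5)/5-.5,140+(y+.5)/5-.5)
g=onz("top",f(592,267),154);m=onz("top",f(577,187),114)
lug=(onz("top",f(541,190),114.5)+onz("top",f(611,184),114.5))/2
a,b=onz("top",f(133,238),164),onz("top",f(180,270),164)
pad=onz("top",(268.5,189.1),130)
r=[onz("top",f(*p),130) for p in((154,207),(166,317))]
u=np.array([np.cos(.079),np.sin(.079)]); v=np.array([-u[1],u[0]]); O=np.array([578,-24.7])
for n,p in dict(grip=g,mark=m,lug=lug,fast=(a+b)/2,pad=pad,marks=(r[0]+r[1])/2).items(): print(n,p.round(1),"unit",((p-O)@u).round(1),((p-O)@v).round(1))
d=a-b;print("bar",np.arctan2(d[1],d[0]),np.hypot(*d)); d=r[0]-r[1];print("marksyaw",np.arctan2(d[1],d[0]))
E
R='unused'
python3 -m pendant '[[[0.49,-0.9,0],[0,0,-0.38],1],[[0.49,-0.9,0],[0,0,-0.38],1],[[0.49,-0.9,0],[0,0,-0.38],1],[[0.49,-0.9,0],[0,0,-0.38],1],[[0.49,-0.9,0],[0,0,-0.38],1],[[0.49,-0.9,0],[0,0,-0.38],1],[[0.49,-0.9,0],[0,0,-0.38],1],[[0.49,-0.9,0],[0,0,-0.38],1],[[0.49,-0.9,0],[0,0,-0.38],1],[[0.49,-0.9,0],[0,0,-0.38],1]]'
python3 -m pendant '[[[0.49,-0.9,0],[0,0,-0.38],1],[[0.49,-0.9,0],[0,0,-0.38],1],[[0.49,-0.9,0],[0,0,-0.38],1],[[0.49,-0.9,0],[0,0,-0.38],1],[[0.49,-0.9,0],[0,0,-0.38],1],[[0.49,-0.9,0],[0,0,-0.38],1],[[0.49,-0.9,0],[0,0,-0.38],1],[[0.49,-0.9,0],[0,0,-0.38],1],[[0.49,-0.9,0],[0,0,-0.38],1],[[0.49,-0.9,0],[0,0,-0.38],1]]'
```

```text
grip [ 553.2 -160.8] unit -35.4 -133.7
mark [ 612.8 -158.4] unit 24.1 -136.0
lug [ 612.7 -157.7] unit 24.1 -135.3
fast [567.3 119.1] unit 0.7 144.2
pad [574.3  31.3] unit 0.8 56.1
marks [567.1 119.7] unit 0.5 144.8
bar 0.9450637191399462 36.51566078177644
marksyaw 0.0887942395425616
time: 0.93
tool_pos: [346.7, 214.2, 243.6]
tcp_rot: [-3.141, -0.0, 2.294]
contact_force: [-0.1, 0.4, 0.2]
grip_width: 91.8
finger_force: 0.0
time: 1.77
tool_pos: [493.8, -55.8, 243.4]
tcp_rot: [-3.141, -0.0, 1.837]
contact_force: [0.7, 1.0, 0.3]
grip_width: 92.0
finger_force: 0.0
```

```bash
python3 -m pendant '[[[0.39,-0.70,0],[0,0,-0.31],1],[[0.39,-0.70,0],[0,0,-0.31],1],[[0.39,-0.70,0],[0,0,-0.31],1],[[0.39,-0.70,0],[0,0,-0.31],1],[[0.39,-0.70,0],[0,0,-0.31],1],[[0,0,-0.6],[0,0,0],1],[[0,0,-0.6],[0,0,0],1],[[0,0,-0.6],[0,0,0],1],[[0,0,-0.3],[0,0,0],1],[[0,0,0],[0,0,0],1]]'
```

```text
time: 2.6
tool_pos: [550.7, -158.9, 178.3]
tcp_rot: [-3.137, -0.002, 1.654]
contact_force: [-0.7, -0.2, -1.3]
grip_width: 91.7
finger_force: 0.0
```

```bash
python3 -m pendant '[[[0.05,-0.05,-0.4],[0,0,0],1],[[0,0,-0.4],[0,0,0],1],[[0,0,-0.4],[0,0,0],1],[[0,0,0],[0,0,0],1],[[0,0,0],[0,0,0],0],[[0,0,0],[0,0,0],-1],[[0,0,0],[0,0,0],-1],[[0,0,0],[0,0,0],-1],[[0,0,0],[0,0,0],-1],[[0,0,0],[0,0,0],-1]]'
python3 -m pendant '[[[0,0,0],[0,0,0],-1],[[0,0,0],[0,0,0],-1],[[0,0,0],[0,0,0],-1],[[0,0,0],[0,0,0],-1],[[0,0,0],[0,0,0],-1],[[0,0,0],[0,0,0],-1],[[0,0,0],[0,0,0],-1],[[0,0,0],[0,0,0],-1],[[0,0,0],[0,0,0],-1],[[0,0,0],[0,0,0],-1]]'
```

```text
time: 3.43
tool_pos: [553.6, -160.9, 145.2]
tcp_rot: [3.141, 0.0, 1.654]
contact_force: [0.4, -0.3, -0.1]
grip_width: 56.6
finger_force: 0.0
time: 4.27
tool_pos: [553.4, -160.9, 144.7]
tcp_rot: [-3.142, -0.0, 1.654]
contact_force: [-0.4, -0.9, -0.9]
grip_width: 19.8
finger_force: 30.0
```

```bash
python3 -m pendant '[[[0.25,0.02,0],[0,0,0],-1],[[0.25,0.02,0],[0,0,0],-1],[[0.25,0.02,0],[0,0,0],-1],[[0.25,0.02,0],[0,0,0],-1],[[0.25,0.02,0],[0,0,0],-1],[[0.25,0.02,0],[0,0,0],-1],[[0.25,0.02,0],[0,0,0],-1],[[0.22,0.02,0],[0,0,0],-1],[[0,0,0],[0,0,0],-1],[[0,0,0],[0,0,0],-1]]'
python3 - <<'E'
from h import *
cv2.imwrite("pics/s1.png",cv2.resize(bot.capture("side")[180:280,280:410],None,fx=5,fy=5,interpolation=2))
cv2.imwrite("pics/t1.png",bot.capture("top"));print(bot.get_obs()["tool_pos"])
E
```

```text
time: 5.1
tool_pos: [613.7, -156.1, 144.7]
tcp_rot: [3.139, 0.0, 1.654]
contact_force: [1.0, -1.6, -0.2]
grip_width: 19.8
finger_force: 30.0
[ 613.02516245 -156.09194481  144.72227   ]
```

View pics/s1.png

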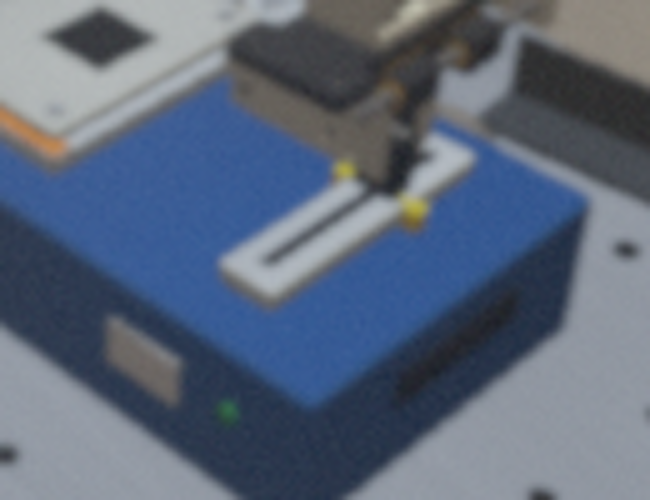

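The side view shows the grip standing between the two yellow lugs at (345,170) and (414,210). I release it, rise and go to the fastener.

```bash
python3 -m pendant '[[[0,0,0],[0,0,0],0],[[0,0,0],[0,0,0],0],[[0,0,0],[0,0,0],0],[[0,0,0],[0,0,0],0],[[0,0,0.5],[0,0,0],0],[[0,0,0.8],[0,0,0],0],[[0,0,0.8],[0,0,0],0],[[0,0,0.8],[0,0,0],0],[[0,0,0],[0,0,0],0],[[0,0,0],[0,0,0],0]]'
python3 -m pendant '[[[-0.157,0.92,0],[0,0,-0.59],0],[[-0.157,0.92,0],[0,0,-0.59],0],[[-0.157,0.92,0],[0,0,-0.59],0],[[-0.157,0.92,0],[0,0,-0.59],0],[[-0.157,0.92,0],[0,0,-0.59],0],[[-0.157,0.92,0],[0,0,-0.59],0],[[-0.157,0.92,0],[0,0,-0.59],0],[[-0.157,0.92,0],[0,0,-0.59],0],[[-0.157,0.92,0],[0,0,-0.59],0],[[-0.157,0.92,0],[0,0,-0.59],0]]'
python3 - <<'E'
from h import *
im=bot.capture("top"); cv2.imwrite("pics/t2.png",cv2.resize(im[140:240,210:360],None,fx=5,fy=5,interpolation=2)); print(bot.get_obs()["tool_pos"])
E
```

```text
time: 6.03
tool_pos: [613.1, -156.2, 233.3]
tcp_rot: [3.139, 0.001, 1.654]
contact_force: [-0.5, -0.1, -1.9]
grip_width: 45.7
finger_force: 0.0
time: 6.87
tool_pos: [564.3, 121.1, 230.2]
tcp_rot: [-3.139, 0.002, 0.942]
contact_force: [0.9, 0.3, 0.1]
grip_width: 45.8
finger_force: 0.0
[563.1903191  125.88517121 230.28493147]
```

View pics/t2.png

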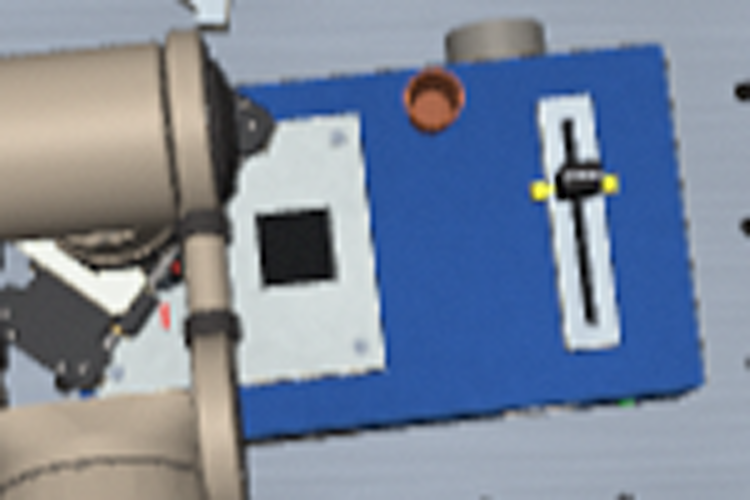

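The grip's line at (583,175) now stands over the stripe between the lugs, about 612.5 against 612.8 mm. Damper is set.

```bash
python3 -m pendant '[[[0,0,0],[0,0,0],0],[[0,0,0],[0,0,0],0],[[0,0,-0.3],[0,0,0],0],[[0,0,-0.3],[0,0,0],0],[[0,0,-0.3],[0,0,0],0],[[0,0,0],[0,0,0],0],[[0,0,0],[0,0,0],0],[[0,0,0],[0,0,0],0],[[0,0,0],[0,0,0],0],[[0,0,0],[0,0,0],0]]'
```

```text
time: 7.75
tool_pos: [565.8, 119.9, 205.2]
tcp_rot: [3.141, -0.001, 0.946]
contact_force: [0.3, -0.3, -0.9]
grip_width: 46.0
finger_force: 0.0
```

```bash
python3 -m pendant '[[[0.03,0,-0.4],[0,0,0],0],[[0,0,-0.4],[0,0,0],0],[[0,0,-0.4],[0,0,0],0],[[0,0,-0.33],[0,0,0],0],[[0,0,0],[0,0,0],0],[[0,0,0],[0,0,0],-0.5],[[0,0,0],[0,0,0],-1],[[0,0,0],[0,0,0],-1],[[0,0,0],[0,0,0],-1],[[0,0,0],[0,0,0],-1]]'
python3 -m pendant '[[[0,0,0],[0,0,0],-1],[[0,0,0],[0,0,0],-1],[[0,0,0],[0,0,0],-1],[[0,0,0],[0,0,0],-1],[[0,0,0],[0,0,0],-1],[[0,0,0],[0,0,0],-1],[[0,0,0],[0,0,0],-1],[[0,0,0],[0,0,0],-1],[[0,0,0],[0,0,0],-1],[[0,0,0],[0,0,0],-1]]'
python3 - <<'E'
from plant import bot
o=bot.get_obs();print(o["moment"],o["joint_positions"])
E
```

```text
time: 8.58
tool_pos: [566.6, 120.0, 159.4]
tcp_rot: [3.141, -0.001, 0.946]
contact_force: [0.7, 0.1, -0.2]
grip_width: 16.9
finger_force: 0.0
time: 9.42
tool_pos: [567.1, 119.6, 159.2]
tcp_rot: [3.14, -0.001, 0.946]
contact_force: [4.1, -2.9, 3.0]
grip_width: 14.2
finger_force: 29.9
[-0.76427273 -0.4903915   0.01657666] [ 7.59985845e-02  5.16046147e-01  1.49201741e+00 -7.18255765e-04
  1.13177311e+00  7.01411679e-01]
```

```bash
python3 -m pendant '[[[0,0,0],[0,0,-0.8],-1],[[0,0,0],[0,0,-0.8],-1],[[0,0,0],[0,0,-0.8],-1],[[0,0,0],[0,0,-0.8],-1],[[0,0,0],[0,0,-0.8],-1],[[0,0,0],[0,0,-0.8],-1],[[0,0,0],[0,0,-0.8],-1],[[0,0,0],[0,0,-0.8],-1],[[0,0,0],[0,0,-0.8],-1],[[0,0,0],[0,0,0],-1]]'
python3 -m pendant '[[[0,0,0],[0,0,0],-1],[[0,0,0],[0,0,0],-1],[[0,0,0],[0,0,0],-1],[[0,0,0],[0,0,0],-1],[[0,0,0],[0,0,0],-0.7],[[0,0,0],[0,0,0],-0.5],[[0,0,0],[0,0,0],-0.5],[[0,0,0],[0,0,0],-0.5],[[0,0,0],[0,0,0],-0.5],[[0,0,0],[0,0,0],-0.5]]'
```

```text
time: 10.25
tool_pos: [566.9, 119.9, 159.2]
tcp_rot: [3.141, -0.001, 0.078]
contact_force: [2.8, -2.8, 3.2]
grip_width: 13.8
finger_force: 29.9
time: 11.08
tool_pos: [565.9, 120.2, 158.4]
tcp_rot: [-3.141, 0.001, 0.082]
contact_force: [0.1, 0.5, 0.9]
grip_width: 23.1
finger_force: 0.0
```

```bash
python3 -m pendant '[[[0,0,0.5],[0,0,0],-0.5],[[0,0,0.5],[0,0,0],-0.5],[[0,0,0.55],[0,0,0],-0.5],[[0,0,0],[0,0,0],-1],[[0.05,-0.5,0],[0,0,0],-1],[[0.05,-0.5,0],[0,0,0],-1],[[0.05,-0.5,0],[0,0,0],-1],[[0.05,-0.5,0],[0,0,0],-1],[[0.05,-0.5,0],[0,0,0],-1],[[0.02,-0.49,0],[0,0,0],-1]]'
python3 -m pendant '[[[0,0,0],[0,0,0],-1],[[0,0,0],[0,0,0],-1],[[0,0,0],[0,0,0],-1],[[0,0,-0.3],[0,0,0],-1],[[0,0,-0.3],[0,0,0],-1],[[0,0,-0.3],[0,0,0],-1],[[0,0,-0.3],[0,0,0],-1],[[0,0,0],[0,0,0],-1],[[0,0,0],[0,0,0],-1],[[0,0,0],[0,0,0],-1]]'
python3 - <<'E'
from h import *
t=bot.capture("top")[140:240,210:360];s=bot.capture("side")[140:240,220:370]
cv2.imwrite("pics/c3.png",cv2.resize(np.vstack([t,s]),None,fx=3,fy=3,interpolation=2))
E
```

```text
time: 11.92
tool_pos: [574.1, 29.6, 204.3]
tcp_rot: [-3.141, 0.001, 0.082]
contact_force: [0.8, -0.0, -0.6]
grip_width: 1.0
finger_force: 0.0
time: 12.75
tool_pos: [574.7, 30.3, 169.4]
tcp_rot: [3.141, -0.0, 0.082]
contact_force: [-0.3, -0.6, -0.3]
grip_width: 0.5
finger_force: 0.0
```

View pics/c3.png

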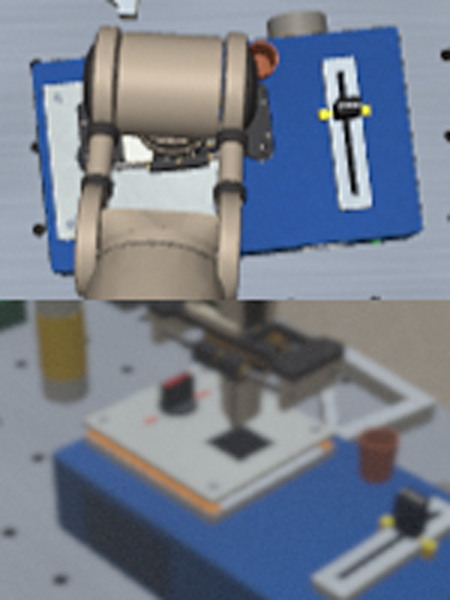

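The side view shows the fingers over the black pad at (240,440), and the red line at (178,380) in line with the marks at (150,420) and (205,393). I press down gently.

```bash
python3 -m pendant '[[[0,0,-0.25],[0,0,0],-1],[[0,0,-0.25],[0,0,0],-1],[[0,0,-0.2],[0,0,0],-1],[[0,0,-0.1],[0,0,0],-1],[[0,0,-0.05],[0,0,0],-1],[[0,0,-0.05],[0,0,0],-1],[[0,0,-0.05],[0,0,0],-1],[[0,0,-0.05],[0,0,0],-1],[[0,0,0],[0,0,0],-1],[[0,0,0],[0,0,0],-1]]'
```

```text
time: 13.68
tool_pos: [574.2, 30.2, 140.0]
tcp_rot: [3.141, 0.0, 0.082]
contact_force: [-3.5, -0.7, 7.2]
grip_width: 0.9
finger_force: 3.7
```

```bash
python3 -m pendant '[[[0,0,-0.04],[0,0,0],-1],[[0,0,-0.04],[0,0,0],-1],[[0,0,-0.03],[0,0,0],-1],[[0,0,0],[0,0,0],-1],[[0,0,0],[0,0,0],-1],[[0,0,0],[0,0,0],-1],[[0,0,0],[0,0,0],-1],[[0,0,0],[0,0,0],-1],[[0,0,0],[0,0,0],-1],[[0,0,0],[0,0,0],-1]]'
python3 -m pendant '[[[0,0,-0.03],[0,0,0],-1],[[0,0,0],[0,0,0],-1],[[0,0,0],[0,0,0],-1],[[0,0,0],[0,0,0],-1],[[0,0,0],[0,0,0],-1],[[0,0,0],[0,0,0],-1],[[0,0,0],[0,0,0],-1],[[0,0,0],[0,0,0],-1],[[0,0,0],[0,0,0],-1],[[0,0,0],[0,0,0],-1]]'
```

```text
time: 14.52
tool_pos: [574.2, 30.2, 137.2]
tcp_rot: [3.141, -0.0, 0.082]
contact_force: [-4.5, -0.1, 10.8]
grip_width: 1.0
finger_force: 5.3
time: 15.35
tool_pos: [574.2, 30.2, 137.2]
tcp_rot: [3.141, -0.001, 0.082]
contact_force: [-6.7, -0.2, 16.6]
grip_width: 0.2
finger_force: 8.1
```

```bash
python3 -m pendant '[[[0,0,0],[0,0,0],-1],[[0,0,0],[0,0,0],-1],[[0,0,0],[0,0,0],-1],[[0,0,0],[0,0,0],-1],[[0,0,0],[0,0,0],-1],[[0,0,0],[0,0,0],-1],[[0,0,0],[0,0,0],-1],[[0,0,0],[0,0,0],-1],[[0,0,0],[0,0,0],-1],[[0,0,0],[0,0,0],-1]]'
python3 -c "
from plant import bot
print(bot.close_job())"
```

```text
time: 16.18
tool_pos: [574.2, 30.2, 137.2]
tcp_rot: [3.141, -0.001, 0.082]
contact_force: [-7.1, 0.3, 16.2]
grip_width: 0.5
finger_force: 8.1
the job is handed in; nothing more can be done
None
```

The job is handed in, with no verdict returned: the damper grip is on the stripe, the fastener is aligned, and the fingers are holding the panel on its stop with about 16 N.

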